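# Lock the saw spindle and hold the blade guard open

### The arm

A 6-joint arm with a two-finger parallel gripper is mounted at the origin on a cart in front of the work surface, level with it; the furniture and walls round the work are solid. World frame = base frame: x ahead of the robot, y to its left, z up, the work surface at z = 0. Lengths are in m, angles in rad, forces in N, time in s.
With the tool pointing down it reaches from about 0.275 to 0.725 m from the base axis. Payload 5.6 kg.
Tool frame: the origin (TCP) lies at the very end of the fingers, on their centre line; the grasp point (between the pads) lies 19 mm behind it (env.grasp_offset is the distance from the TCP to the grasp point, in m); z points along the fingers, y is the line along which they close (so a half turn about z gives the same grasp; the last joint's range is limited). The gripper opens to 85 mm and grips with 20 to 120 N. Pads are 22 mm wide; open, the fingers measure 114 mm over their backs; the gripper's body (76 mm by 85 mm) begins 54 mm behind the grasp point. The pads swing forward as they close: fully open they stand 13 mm farther back than shut.
Start: joints at [-0.861, 0.255, 0.108, 0, -1.424, -0.285], TCP at [0.227, -0.501, 0.231] pointing down, gripper open.
Joint ranges: [-2.95, 2.95], [-1.21, 1.97], [-1.09, 1.5], [-2.87, 1.71], [-2.94, -0.07], [-3.05, 3.05]. Speed limits (rad/s): [2.57, 2.57, 3.14, 3.14, 3.14, 3.14].

### API

Orientations are given as a 3x3 rotation matrix whose columns are the frame's x, y, z axes.
In Python, from station import env, kinematics, cams, ticket, current_clock, current_joints, current_joint_velocities, current_joint_torque, current_eef_pos, current_tcp_rot, current_force, current_wrist_torque, current_gripper_width, current_finger_force gives the robot as it stands. The module is installed in compiled form; this text tells all that it offers. Calls block until the motion is done:
- env.move_to(position, orientation): joint-space move of the TCP to a pose.
- env.line_to(position, rotation=None, rate=0.15, f_stop=None): straight line of the TCP; rotation=None keeps the orientation; rate is the mean speed in m/s. With f_stop (N) it stops when the force on the tool has changed by that much, and returns True; else False.
- env.set_joints(angles): joint-space move.
- env.grip(opening, squeeze=None): finger opening in m; squeeze is the grip in N (None keeps the last); returns when the fingers have stopped.
- env.dwell(seconds).
- kinematics.solve_ik(position, orientation): joint angles nearest the present ones, or None.
- cams.snapshot(name): name is "scene" or "top" or "wrist"; returns the picture (420x560x3 uint8, red, green, blue); there is no depth.
- cams.calibration(name): a dict with "K" (3x3 intrinsics, pixels), "R" (3x3) and "t" (3): a world point X has camera coordinates R X + t; the wrist camera has in their place "T_tool_cam" (4x4, takes a point from camera to tool coordinates, whose origin is the TCP and whose axes are the flange's). Camera axes: x right, y down, z forward; pixel columns grow to the right and rows downward; lengths in m; the calibration is good to about 2 mm. A picture is of the moment at which its call begins: read the wrist's pose just before it. calibration takes no time and is no camera call.
A pose or a line that the arm cannot do raises env.IKError and nothing moves.
- ticket.job_done(): hands the job in; it is judged then, once.
Readings, each from a call of its own:
- current_clock(): time.
- current_joints(): joint angles.
- current_joint_velocities(): joint speeds.
- current_joint_torque(): joint torques, N m.
- current_eef_pos(): TCP position.
- current_tcp_rot(): TCP orientation.
- current_force(): force on the tool from outside, world axes, zero at the start.
- current_wrist_torque(): the same for the moment, N m.
- current_gripper_width(): finger opening in m.
- current_finger_force(): force on a finger pad.
Only numpy, scipy, OpenCV 4.12 (cv2) and the standard library are available. Lean on these libraries where they do the work, as an engineer would, in place of code of your own. Each camera call takes 0.05 s, during which the arm holds its last target. There are 200 camera calls.

### The job

I want to change the blade of the little blue table saw: press the red spindle-lock lever on its side down until it clicks over and stays down by itself, and only then swing the clear blade guard (orange handle) up to 50 degrees from its shut position and keep holding it there, still. Finish while holding the guard (it falls shut if let go), with the lever still locked down, and leave the sanding block and the paint pots round the saw where they stand.

Things in the scene. Friction and masses are not known exactly. Their poses are not given: they have to be found in the camera images.
- saw: small table saw, fixed to the bench: blue cabinet 150 x 140 mm with an aluminium table 160 x 160 mm, top 66 mm above the bench. Origin under its centre on the bench, x to its back (where the guard hinge is), y to its left (as seen from its front), z up. An aluminium fence on the left of the table rises to 84 mm. Nothing of the saw but guard and handle is higher than 105 mm
- guard_angle (a joint): angle of the clear blade guard in rad: 0 shut (level, lowest), grows as its front swings up, 0.873 = 50 degrees, stop at 1.35. It weighs about 0.18 kg with its handle and falls shut from any angle. The hood is 36 mm wide and 100 mm long (from 15 to 115 mm in front of the hinge axis), its sides reach 29 mm below the hinge axis
- guard_hinge (a point): point on the hinge axis of the guard, in the saw's middle plane, 65 mm behind the saw's origin and 100 mm above the bench. The axis runs along the saw's y
- handle_grip (a point): grasp point on the orange guard handle, moves with the guard: 165 mm from the hinge axis straight toward the front (level with the hinge when shut). The handle is a bar 16 mm wide (along the saw's y), 12 mm thick, its free part reaching from 118 to 184 mm from the hinge axis; its two sides are flat and parallel, so that it can turn between finger pads that close along the saw's y
- guard: the clear guard with its orange handle; origin on the hinge axis, its -x axis points from the hinge to the handle, y along the hinge axis (the saw's y)
- lock_lever (a joint): angle of the spindle-lock lever in rad: 0 up (free), 0.5 fully down (locked). Its over-centre spring pushes it back up below 0.28 rad (about 4 N at the pad to start it, less further down), past that it snaps down by itself and stays
- lever_pad (a point): middle of the top face of the red pad, 22 x 20 mm, at the end of the lever on the saw's right side. Moves with the lever: pivot 58 mm behind the pad's middle along the saw's x (when up), 50 mm above the bench; lever length 65 mm, from 0.45 rad above level (pad top 82 mm above the bench) to 0.05 rad below level (pad top about 50 mm above the bench). Pad middle lies 111 mm to the right of the saw's middle plane
- sand_block_mid (a point): middle of a loose wooden sanding block, 36 x 70 x 26 mm, to be left alone
- red_pot_mid (a point): middle of a loose red paint pot, 32 mm across, 42 mm high, to be left alone
- black_pot_mid (a point): middle of a loose black paint pot, 32 mm across, 42 mm high, to be left alone

How it is judged:
On the way:
1. the lock lever is down past its detent while the guard is still shut (value of joint lock_lever above 0.42 rad and value of joint guard_angle below 0.12 rad), for 0.2 s.
At the end, for the whole second after the job is handed in: the guard stands still (under 0.1 rad/s) at 50 degrees, within 5 degrees (0.785 to 0.960 rad), carried by the fingers (over 0.3 N); the lock lever is down (over 0.42 rad); sanding block and paint pots within 30 mm of where they stood (value of joint guard_angle between 0.785 and 0.96 rad and velocity of joint guard_angle between -0.1 and 0.1 rad/s and value of joint lock_lever above 0.42 rad and contact force between the fingers and guard above 0.3 N and distance of each of sand_block_mid, red_pot_mid, black_pot_mid from where it was at the start of the episode below 0.03 m); the arm keeps its last pose, push and grip.
It fails at once if the guard is lifted before the lock lever is down (value of joint guard_angle above 0.15 rad and value of joint lock_lever below 0.28 rad).
It fails at once if the sanding block or a paint pot is pushed away or knocked over (distance of any of sand_block_mid, red_pot_mid, black_pot_mid from where it was at the start of the episode above 0.03 m or angle between any of sand_block_mid, red_pot_mid, black_pot_mid's own z axis and vertical above 0.7 rad).
It also fails if it takes over 45 s, if anything falls off the work surface, if the arm or the gripper's body presses on something with over 40 N, if the wrist force passes 120 N, or if a joint passes its speed limit or range.

## Working session

There is one attempt and no reset: what is moved stays moved. The work goes in short steps, each a Python script; the robot and the scene stay as the last script left them, time stands still between calls to the robot, and variables do not carry over. Pictures are saved under pics/ and viewed, at most 10 in all, crops included, and the job is handed in when it is done.

```bash
mkdir -p pics
python3 - <<'E'
from station import *
import cv2,numpy as np
for n in ("top","scene"):
    im=cams.snapshot(n); cv2.imwrite(f"pics/{n}.png",cv2.cvtColor(im,cv2.COLOR_RGB2BGR))
    print(n,cams.calibration(n))
print(current_tcp_rot(),env.grasp_offset,current_clock())
E
```

```text
top {'K': array([[441.69149858,   0.        , 282.76337684],
       [  0.        , 441.69149858, 205.8497492 ],
       [  0.        ,   0.        ,   1.        ]]), 'R': array([[ 1.69721238e-02, -9.99855441e-01,  1.02222935e-03],
       [-9.97937016e-01, -1.70028528e-02, -6.19081115e-02],
       [ 6.19165429e-02,  3.05916269e-05, -9.98081330e-01]]), 't': array([-0.23912364,  0.5337583 ,  0.92132859])}
scene {'K': array([[544.22163926,   0.        , 281.98136369],
       [  0.        , 544.22163926, 220.10191541],
       [  0.        ,   0.        ,   1.        ]]), 'R': array([[ 0.56630303, -0.82419304,  0.00258808],
       [-0.34460563, -0.23962866, -0.90764809],
       [ 0.74869742,  0.513112  , -0.419724  ]]), 't': array([-0.48713552,  0.20392601,  0.69002816])}
[[-9.11138633e-01 -4.12099270e-01 -7.63963997e-04]
 [-4.12099972e-01  9.11137370e-01  1.51874404e-03]
 [ 7.02028362e-05  1.69861591e-03 -9.99998555e-01]] 0.0187 0.1
```

View pics/top.png

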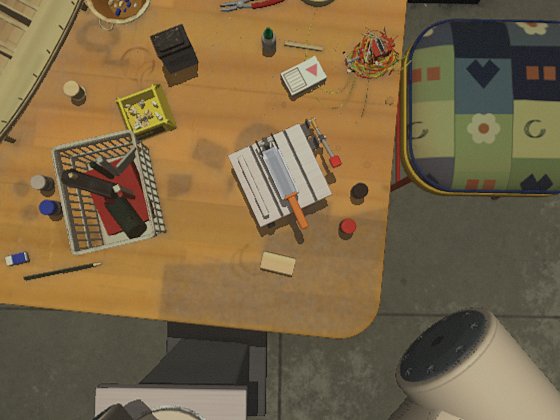

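View pics/scene.png

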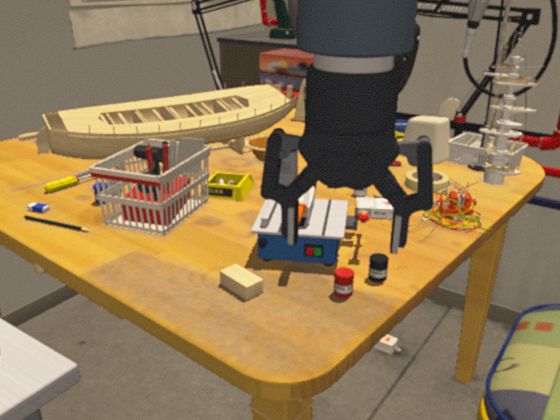

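The top view shows the saw centred near (280,175), its orange handle ending near (304,225), the red lever pad at (335,161), the pots at (360,191) and (348,227), and the block at (278,263). I'll enlarge the saw area.

Run:
```python
import cv2
im=cv2.imread("pics/top.png")[105:285,215:395]
im=cv2.resize(im[:150],None,fx=4.4,fy=4,interpolation=cv2.INTER_CUBIC) if 0 else cv2.resize(im[:150,:],(720,600),interpolation=cv2.INTER_CUBIC)
cv2.imwrite("pics/crop.png",im)
```

```text
(no output)
```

View pics/crop.png

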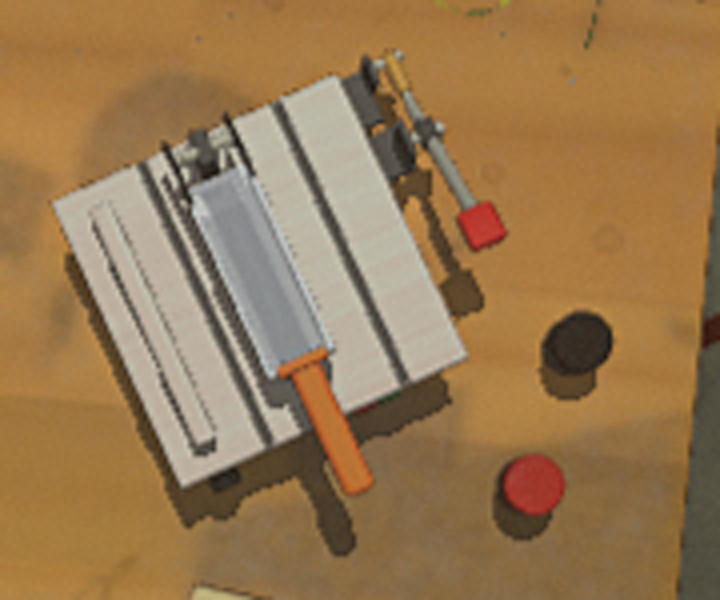

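```bash
cat > h.py <<'E'
from station import *
import numpy as np
from scipy.optimize import least_squares
c=cams.calibration("top")
def proj(X): 
    p=(c["K"]@(c["R"]@np.atleast_2d(X).T+c["t"][:,None])); return (p[:2]/p[2]).T
def ray(uv,z):
    d=c["R"].T@np.linalg.inv(c["K"])@np.array([*uv,1]); o=-c["R"].T@c["t"]; return o+d*(z-o[2])/d[2]
px=lambda q:(np.array(q)+.5)/4-.5+[215,105]
S=np.array([[.08,.08,.066],[.08,-.08,.066],[-.08,-.08,.066],[-.08,.08,.066],[-.249,0,.106],[-.0,0,0]])[:5]
Q=px([[53,203],[338,76],[467,356],[185,488],[358,490]])
def W(p,s):
    s=np.atleast_2d(s); a,b=np.cos(p[2]),np.sin(p[2]); return s@np.array([[a,-b,0],[b,a,0],[0,0,1]]).T+[p[0],p[1],0]
r=least_squares(lambda p:(proj(W(p,S))-Q).ravel(),[.5,-.2,.4])
P=r.x
E
python3 - <<'E'
from h import *
np.set_printoptions(precision=4,suppress=True)
print(P,r.fun)
pad=ray(px([482,226]),.082)
a,b=np.cos(P[2]),np.sin(P[2])
d=pad-[P[0],P[1],0]; print("pad",pad,"in saw",a*d[0]+b*d[1],-b*d[0]+a*d[1])
for n,u,z in(("black",px([580,342]),.042),("red",px([533,484]),.042),("block",(278,263),.026)):
    w=ray(u,z);d=w-[P[0],P[1],0];print(n,w,"saw",a*d[0]+b*d[1],-b*d[0]+a*d[1])
print("grip",W(P,[-.23,0,.1]))
E
```

```text
[ 0.6247 -0.2101  0.4426] [ -6.3344 -13.5489  -5.8379 -13.8286  -5.2593 -12.7534  -7.0729 -13.0612
  23.0514  48.998 ]
pad [ 0.6245 -0.3326  0.082 ] in saw -0.05261873122555461 -0.1105943457994424
black [ 0.5715 -0.3886  0.042 ] saw -0.12454048371799151 -0.13851370403250865
red [ 0.4976 -0.3649  0.042 ] saw -0.18111982108406158 -0.08540210390662793
block [ 0.4176 -0.2221  0.026 ] saw -0.1923067844527043 0.07788428516438244
grip [[ 0.4169 -0.3086  0.1   ]]
```

```bash
sed -i 's/-.249/-.119/' h.py
cat >> h.py <<'E'
a,b=np.cos(P[2]),np.sin(P[2])
ex=np.array([a,b,0]); ey=np.array([-b,a,0]); ez=np.array([0,0,1.])
def tosaw(w): d=np.array(w)-[P[0],P[1],0]; return np.array([d@ex,d@ey,d[2]])
# tool frame: z dir approach, y = sgn*saw y
def rot(z,sgn=1):
    z=np.array(z)/np.linalg.norm(z); y=sgn*ey; return np.column_stack([np.cross(y,z),y,z])
def loc(s): return W(P,s)[0]
E
python3 - <<'E'
from h import *
np.set_printoptions(precision=4,suppress=True)
print(P,r.fun)
print("pad",tosaw(ray(px([482,226]),.082)))
for n,u,z in(("black",px([580,342]),.042),("red",px([533,484]),.042),("block",(278,263),.026)):
    w=ray(u,z);print(n,w,tosaw(w))
print("grip",loc([-.1,0,.1]))
# IK candidates
H=np.array([.065,0,.1])
for sg in(1,-1):
  print("pad",sg,kinematics.solve_ik(loc([-.04,-.111,.12]),rot(-ez,sg)))
  for tilt in (0,.2,.4,.6,.8):   # tool leaning: approach dir leaning toward saw back (+) 
    for g in (0,.873):
      gp=H+.16*np.array([-np.cos(g),0,np.sin(g)])
      z=np.sin(tilt)*ex-np.cos(tilt)*ez
      print(sg,tilt,g,kinematics.solve_ik(loc(gp)+z*env.grasp_offset,rot(z,sg)))
E
```

```text
[ 0.5982 -0.2224  0.4446] [-0.6309 -0.411  -0.0945 -0.9522  0.7458  0.3178 -1.1065  0.2776  1.0337
  0.6857]
pad [-0.0236 -0.1108  0.082 ]
black [ 0.5715 -0.3886  0.042 ] [-0.0956 -0.1385  0.042 ]
red [ 0.4976 -0.3649  0.042 ] [-0.1521 -0.0853  0.042 ]
block [ 0.4176 -0.2221  0.026 ] [-0.1629  0.078   0.026 ]
grip [ 0.508  -0.2654  0.1   ]
pad 1 [-0.2854  0.5954  0.3505  0.     -1.3259 -0.8408]
1 0 0 [-0.2033  0.3939 -0.0876  0.     -1.0893 -0.9229]
1 0 0.873 [-0.1455  0.3882  0.2275  0.     -1.4101 -0.9807]
1 0.2 0 [-0.2883  0.3317 -0.1385 -0.1633 -0.9574 -0.7533]
1 0.2 0.873 [-0.2178  0.3053  0.1398 -0.1291 -1.2493 -0.8771]
1 0.4 0 [-0.4001  0.2967 -0.1618 -0.3885 -0.8769 -0.5111]
1 0.4 0.873 [-0.3088  0.2437  0.0694 -0.3011 -1.1158 -0.7226]
1 0.6 0 [-0.545   0.2947 -0.1646 -0.6646 -0.8714 -0.2051]
1 0.6 0.873 [-0.424   0.209   0.0199 -0.5263 -1.0317 -0.5079]
1 0.8 0 [-0.7113  0.3298 -0.1687 -0.9458 -0.9434  0.1192]
1 0.8 0.873 [-0.5651  0.2061 -0.0164 -0.7955 -1.0168 -0.2413]
pad -1 [-0.2854  0.5954  0.3505  0.     -1.3259  2.3008]
-1 0 0 [-0.2033  0.3939 -0.0876  0.     -1.0893  2.2187]
-1 0 0.873 [-0.1455  0.3882  0.2275  0.     -1.4101  2.1609]
-1 0.2 0 [-0.2883  0.3317 -0.1385 -0.1633 -0.9574  2.3883]
-1 0.2 0.873 [-0.2178  0.3053  0.1398 -0.1291 -1.2493  2.2645]
-1 0.4 0 [-0.4001  0.2967 -0.1618 -0.3885 -0.8769  2.6305]
-1 0.4 0.873 [-0.3088  0.2437  0.0694 -0.3011 -1.1158  2.419 ]
-1 0.6 0 [-0.545   0.2947 -0.1646 -0.6646 -0.8714  2.9365]
-1 0.6 0.873 [-0.424   0.209   0.0199 -0.5263 -1.0317  2.6337]
-1 0.8 0 [-0.7113  0.3298 -0.1687 -0.9458 -0.9434 -3.0223]
-1 0.8 0.873 [-0.5651  0.2061 -0.0164 -0.7955 -1.0168  2.9003]
```

The fit is good, with residuals under 1.2 px and the pad at (-24,-111) mm in the saw frame. Next I press the lever with shut fingers.

Run:
```python
from h import *
import cv2
R=rot(-ez,1)
env.grip(0.0)
env.move_to(loc([-.025,-.111,.15]),R)
env.line_to(loc([-.025,-.111,.095]),rate=.1)
f0=current_force()
for z in (.075,.065,.058,.053,.0505):
    s=env.line_to(loc([-.027,-.111,z]),rate=.04,f_stop=25)
    print(z,s,current_eef_pos().round(4),(current_force()-f0).round(2),current_clock())
    if s: break
env.line_to(loc([-.027,-.111,.14]),rate=.1)
env.line_to(loc([-.14,-.111,.16]),rate=.15)
im=cams.snapshot("top"); print(current_clock(),(current_force()-f0).round(2))
im2=cams.snapshot("wrist")
cv2.imwrite("pics/after.png",cv2.cvtColor(np.hstack([cv2.resize(im[105:255,215:395],(432,360)),cv2.resize(im2,(360,360))]),cv2.COLOR_RGB2BGR))
```

```text
0.075 False [ 0.6214 -0.3343  0.075 ] [-1.79 -0.63  2.56] 3.825
0.065 False [ 0.6215 -0.3337  0.064 ] [-1.13 -0.23  0.  ] 4.225
0.058 False [ 0.6214 -0.3341  0.0574] [ 0.16 -1.38 -0.53] 4.55
0.053 False [ 0.6222 -0.3346  0.0537] [ 0.14 -1.78  2.04] 4.825
0.0505 False [ 0.6224 -0.3348  0.0531] [-0.9   1.42 10.08] 5.075
7.0833 [-0.71 -1.14  0.03]
```

View pics/after.png

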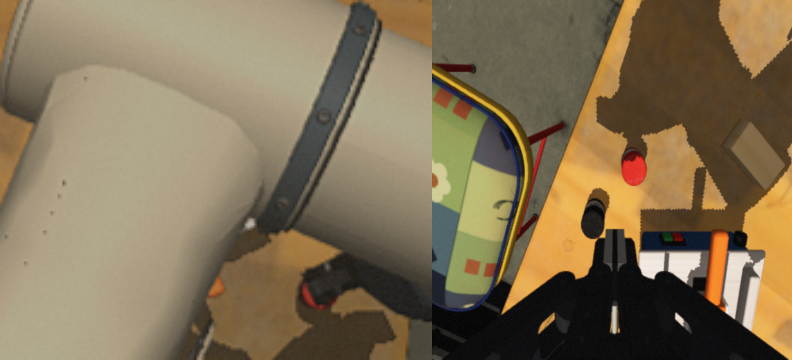

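The force fell to 0 at z=65 mm and met a hard stop at 53 mm, so the lever has snapped over. The pots stand where they were (in the wrist view, red is at (633,167) and black at (594,215)). I'll go above the handle and recheck the lever from there.

Run:
```python
from h import *
import cv2
R=rot(-ez,1)
env.line_to(loc([-.13,-.08,.19]),rate=.15)
env.line_to(loc([-.10,0,.17]),rate=.15)
env.grip(.05,30)
a=cams.snapshot("top");b=cams.snapshot("scene");w=cams.snapshot("wrist")
f=lambda i:cv2.resize(i,(400,300))
z=lambda i,y,x,h,w:cv2.resize(i[y:y+h,x:x+w],(400,300),interpolation=cv2.INTER_CUBIC)
cv2.imwrite("pics/pre.png",cv2.cvtColor(np.vstack([np.hstack([z(a,105,215,135,180),z(b,170,230,135,180)]),np.hstack([f(w),f(b)])]),cv2.COLOR_RGB2BGR))
print(current_clock(),current_eef_pos(),loc([-.10,0,.17]))
```

```text
8.9917 [ 0.50796188 -0.26545001  0.17004118] [ 0.50795464 -0.26544328  0.17      ]
```

View pics/pre.png

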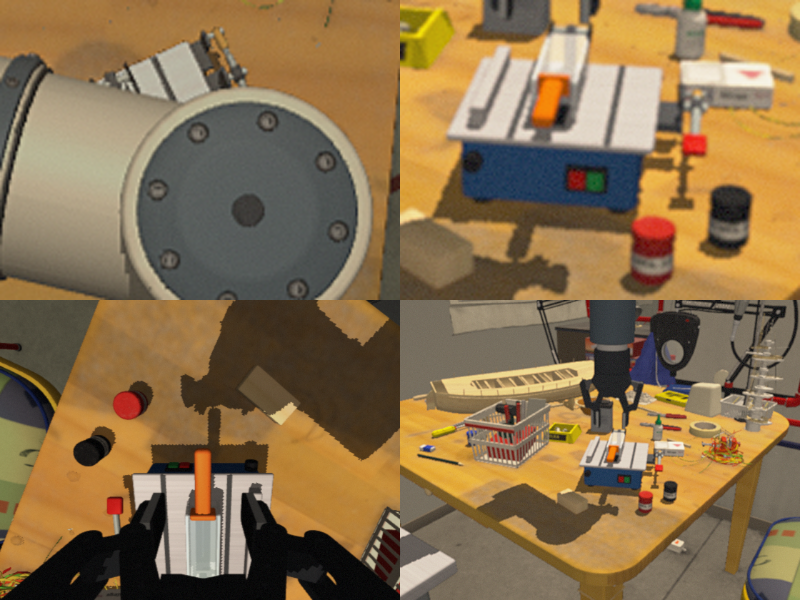

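The scene crop shows the red pad at (694,145), which is full-image (362,235), now lower than before. The handle is centred between the fingers in the wrist view (203 against about 205). I'll check the pad against its projection, then grasp.

Run:
```python
from h import *
s=cams.calibration("scene")
def pr(X): p=s["K"]@(s["R"]@X+s["t"]); return (p[:2]/p[2]).round(1)
print("up",pr(loc([-.024,-.111,.082])),"down",pr(loc([-.030,-.111,.050])))
go=env.grasp_offset
env.line_to(loc([-.10,0,.1-go]),rate=.08,f_stop=15)
print(current_eef_pos(),current_force().round(2))
env.grip(0,35)
print(current_gripper_width(),current_finger_force(),current_force().round(2),current_eef_pos().round(4),current_clock())
```

```text
up [362.6 216.8] down [361.3 234.7]
[ 0.50840217 -0.26560603  0.08194524] [-0.3  -0.43  0.08]
0.015345439574554066 38.408322930336 [ 0.59 -0.41  2.05] [ 0.5083 -0.2658  0.0818] 10.65
```

The lever is confirmed down: the pad is seen at (362,235), and locked predicts (361,235). The handle is gripped, so I swing it along the arc.

Run:
```python
from h import *
import cv2
H=np.array([.065,0,.1])
for g in np.linspace(0,.873,8)[1:]:
    p=H+.165*np.array([-np.cos(g),0,np.sin(g)])-[0,0,env.grasp_offset]
    env.line_to(loc(p),rate=.06)
    print(round(g,3),(tosaw(current_eef_pos())-p).round(4),current_force().round(1),current_gripper_width().__round__(4),current_clock())
env.dwell(.5)
b=cams.snapshot("scene");w=cams.snapshot("wrist")
cv2.imwrite("pics/end.png",cv2.cvtColor(np.hstack([cv2.resize(b[150:315,220:400],(400,366),interpolation=cv2.INTER_CUBIC),cv2.resize(w,(400,366))]),cv2.COLOR_RGB2BGR))
print(current_finger_force(),current_force(),current_clock())
```

```text
0.125 [ 0.0002 -0.0004 -0.0001] [ 3.2 -4.  -3.1] 0.0151 11.1417
0.249 [ 0.0002 -0.0004 -0.0003] [ 3.2 -4.3 -3.4] 0.0153 11.6333
0.374 [-0.     -0.0003 -0.0006] [ 4.2 -4.8 -3.6] 0.0153 12.125
0.499 [-0.0002 -0.0004 -0.0007] [ 2.6 -4.1 -3.7] 0.015 12.6167
0.624 [-0.0005 -0.0003 -0.0009] [ 2.7 -6.2 -3.2] 0.0154 13.1083
0.748 [-0.0006 -0.0003 -0.001 ] [ 3.3 -4.9 -3.2] 0.0156 13.6
0.873 [-0.0009 -0.0003 -0.0012] [ 2.2 -6.2 -2.5] 0.0148 14.0917
40.53929686546326 [ 2.45302103 -5.37294275 -3.43369029] 14.6917
```

View pics/end.png

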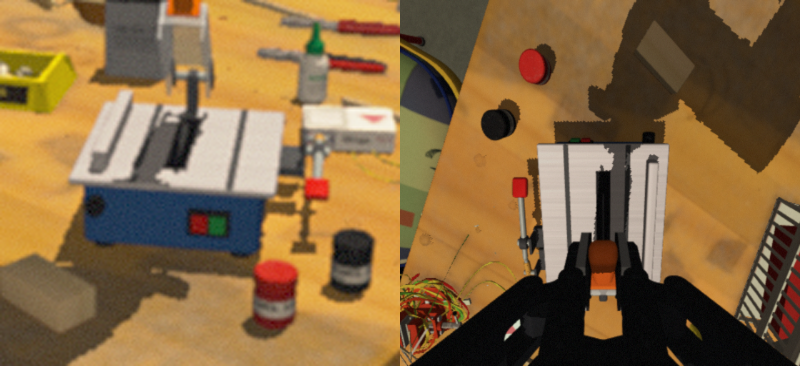

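The guard is up with its handle between the fingers (wrist view (603,255)). The lever pad is still down at (317,187), and the pots and block stand in place. The geometry error is about 1°, against a tolerance of 5°.

```bash
python3 -c "
from station import *
print(ticket.job_done(),current_clock())"
```

```text
the job is handed in; nothing more can be done
the job is handed in; nothing more can be done
```

I handed the job in with the lock lever clicked down, the arm holding the guard still at about 50° (worked out from the arm's position), and the sanding block and pots where they stood; no verdict came back.

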